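# Unbolt and open the pellet-die case

## Robot

A 6-joint arm with a two-finger parallel gripper is mounted at the origin on a cart in front of the work surface, level with it; the furniture and walls round the work are solid. World frame = base frame: x ahead of the robot, y to its left, z up, the work surface at z = 0. Lengths are in m, angles in rad, forces in N, time in s.
With the tool pointing down it reaches from about 0.25 to 0.725 m from the base axis. Payload 4 kg.
Tool frame: the origin (TCP) lies on the centre line of the jaws, within the pads' length; the fingertips stand 22 mm ahead of it and the grasp point (between the pads) lies 3 mm ahead of it; z points along the fingers, y is the line along which they close (so a half turn about z gives the same grasp; the last joint's range is limited). The gripper opens to 85 mm and grips with 20 to 120 N. Pads are 22 mm wide; open, the fingers measure 114 mm over their backs; the gripper's body (76 mm by 85 mm) begins 54 mm behind the grasp point. The pads swing forward as they close: fully open they stand 13 mm farther back than shut.
Start: joints at [-1.126, 0.241, 0.005, 1.335, 0, 1.571], TCP at [0.215, -0.451, 0.253] pointing down, gripper open.
Joint ranges: [-2.72, 2.72], [-1.05, 1.87], [-1.09, 1.28], [-1.99, 2.15], [-1.42, 1.44], [-3.14, 3.14]. Speed limits (rad/s): [2.79, 2.79, 3.14, 3.14, 3.14, 3.14].

## Interface

Orientations are given as a unit quaternion [x, y, z, w].
In Python, from workcell import bot gives the robot as it stands.
- The arm moves only by the shell command python3 -m inch 'ROWS'. ROWS is JSON, one flat list of numbers, 7 for each row, row after row: the shift along the world's x, y, z in mm, then the turn, a rotation vector about the world's x, y, z in rad, then the opening in per cent of the stroke, from 0 (shut) to 100 (fully open). A call has 1 to 8 rows; each row is the pose to reach, as a shift and turn from the pose commanded when the call began; what a row does not reach only later rows make up. A row lasts 1/12 s, in which the tool goes at most 41.7 mm and 7.16 degrees, less where a joint would pass 70% of its speed; a pose out of reach is approached as far as the arm can. A call with a gripper value outside its range is refused whole. The fingers move at their own pace and stop on an object; the grip force is fixed at half the most. Time passes only in rows, so rows that repeat a pose let the fingers close. It gives the time, the measured TCP pose, the force, the opening and the grip force at its end, in the units of the state.
- bot.get_obs(): the state, without advancing time (a new reading comes with each control period).
- bot.camera(name): name is "scene" or "top"; returns the picture (480x640x3 uint8, blue, green, red); there is no depth.
- bot.camera_info(name): a dict with "intrinsics" (3x3 intrinsics, pixels), "camera_from_world" (4x4, takes a point from world to camera coordinates). Camera axes: x right, y down, z forward; pixel columns grow to the right and rows downward; lengths in m; the calibration is good to about 2 mm. A picture is of the moment at which its call begins. camera_info takes no time and is no camera call.
- bot.job_done(): hands the job in; it is judged then, once.
Trained networks look in the newest picture that a camera, given by its name, has taken for a name from the list of things; names that differ only in an ending like _2 or _b are one class to them, and where a whole thing is asked for, a point or a joint stands for the part that bears it (a point fixed in the world has none). Each returns a list of dicts, best first, with "confidence" (0 to 1); they miss things now and then, are a little off and sometimes report something else, mostly with a low value. They report only what shows in the picture. A call takes as long as a camera call.
- bot.silhouettes(camera, target): "mask" (480x640 bool, what is visible of it) and "uv" ([column, row] in pixels, amid what is visible of it).
- bot.spot_point(camera, target): "uv" ([column, row] in pixels: a listed point, or the origin of a listed thing).
The state is a dict: "clock": time; "joint_pos": joint angles; "joint_vel": joint speeds; "tau": joint torques, N m; "eef_pos": TCP position; "tool_rot": TCP orientation; "ft_force": force on the tool from outside, world axes, zero at the start; "ft_torque": the same for the moment, N m; "grip_width": finger opening in m; "grasp_force": force on a finger pad.
Only numpy, scipy, OpenCV 4.12 (cv2) and the standard library are available. Lean on these libraries where they do the work, as an engineer would, in place of code of your own. Each camera call takes 0.05 s, during which the arm holds its last target. There are 200 camera calls.

## Task

Open the grey pellet-die case with your fingertips: hold its spring safety catch (the long low key at the front of the deck) pressed down with one fingertip while the other fingertip slides the bolt back by its upright tab, away from the staple on the lid, as far as it goes. Let the catch spring back up so that it keeps the bolt drawn, then push the lid by its upright lip fully back, away from the bolt, and move clear. Only press and push: do not pinch or force anything, and do not lift or shift the things standing around.

Things in the scene. Friction and masses are not known exactly. Their poses are not given: they have to be found in the camera images.
- case: fixed grey case, 205 (x) x 200 (y) mm, deck 55 mm above the bench. Origin at bench level under it: spans x -110..+97, y -100..+100. x points to the lid end, away from the robot (within 0.4 rad), y left. Front half: deck with catch key and bolt; back half: sliding lid. Offsets below are in its axes. Besides key, tab, lip and staple (y -70..-55, top 68 above bench) nothing is above 68 mm.
- catch_key (a point): centre of the top face of the spring catch, a steel key 24 (x) x 100 (y) mm, top 81 mm above the bench when up; at case x -90, y +10. Moves down with the catch. A fingertip may slide along it in y while pressing. The bolt tab is 60 mm from it in +x: finger centres 60 mm apart along case x, tips level, press the key and push the tab at once as the hand moves along +y.
- catch (a joint): m the key is pressed down: 0 = up (locks the bolt), 0.008 = stop. Spring: 2.4 N to start, 7.2 N at the stop. The bolt is free when it is more than 0.003 down (hold about 0.006); when up, its tooth stops the bolt at 0.001. Released with the bolt drawn past 0.031, it springs up behind the bolt's lug and keeps it drawn.
- bolt_tab (a point): centre of the top edge of the bolt's upright thumb tab, a dark steel plate 28 (x) x 8 (y) mm, top 95 mm above the bench, standing free from 63 mm up; at case x -30, y +12 when bolted. Moves with the bolt. Push its -y face toward +y.
- bolt (a joint): m the bolt is drawn along case +y (left): 0 = bolted into the lid's staple, 0.038 = end stop. About 1.5 N of friction and light damping; stays where it is left. Below 0.020 it keeps the lid shut.
- lid_lip (a point): centre of the top edge of the lid's push lip, an upright aluminium strip 8 (x) x 70 (y) mm, top 85 mm above the bench; at case x +45, y 0 when shut. The lid's flat top is 62 mm above the bench and runs 48 mm in front (-x) of the lip. Moves with the lid. Push its -x face toward +x.
- lid (a joint): how far the lid is slid back along case +x, m: 0 = shut, 0.070 = fully open stop. About 2 N of friction; stays where it is left.
- jar: white jar with blue lid, 51 mm wide, 56 high; loose bystander, stands on the bench, leave it where it is; origin at the centre of its underside, z up
- capped_vial: clear vial with blue cap, 25 mm wide, 57 high; loose bystander, stands on the bench, leave it where it is; origin at the centre of its underside, z up
- brown_vial: amber vial with black cap, 24 mm wide, 62 high; loose bystander, stands on the bench, leave it where it is; origin at the centre of its underside, z up
- timer: white lab timer, 70x62x18 mm; loose bystander, stands on the bench, leave it where it is; origin at the centre of its underside, z up
- tape: roll of tape lying flat, 87 mm wide, 19 high; loose bystander, stands on the bench, leave it where it is; origin at the centre of its underside, z up
- dropper: dropper bottle, 36 mm wide, 108 high; loose bystander, stands on the bench, leave it where it is; origin at the centre of its underside, z up

How it is judged:
On the way, in this order (a step that is already met when the one before it is completed fails the run):
1. the catch is held down while the bolt is on its way (value of joint catch above 0.004 m and value of joint bolt between 0.008 and 0.029 m), for 0.04 s.
2. the bolt is drawn and the catch has sprung up behind it, the lid still shut (value of joint bolt above 0.029 m and value of joint catch below 0.002 m and value of joint lid below 0.015 m), for 0.1 s.
At the end, for the whole second after the job is handed in: the bolt is drawn at least 29 mm, the catch is back up (less than 2 mm down) and keeps it so, and the lid is slid back at least 62 of its 70 mm and at rest (value of joint bolt above 0.029 m and value of joint catch below 0.002 m and value of joint lid above 0.062 m and velocity of joint lid below 0.01 m/s); the robot touches nothing.
It fails at once if a bystander is lifted, carried or shifted by more than 15 mm (distance of any of jar, capped_vial, brown_vial, timer, tape, dropper from where it was at the start of the episode above 0.015 m).
It fails at once if a bystander is tipped (angle between any of jar, capped_vial, brown_vial, timer, tape, dropper's own z axis and vertical above 0.5 rad).
It fails at once if the case is forced or clamped with more than 60 N (contact force between the fingers and case above 60 N).
It also fails if it takes over 45 s, if anything falls off the work surface, if the arm or the gripper's body presses on something with over 40 N, if the wrist force passes 120 N, or if a joint passes its speed limit or range.

## Working session

There is one attempt and no reset: what is moved stays moved. The work goes in short steps, Python scripts to look and compute and a shell command to move; the robot and the scene stay as the last step left them, time stands still between calls to the robot, and variables do not carry over. Pictures are saved under pics/ and viewed, at most 10 in all, crops included, and the job is handed in when it is done.

```bash
mkdir -p pics; cat > h.py <<'E'
import numpy as np,cv2
from workcell import bot
def ray(cam,uv,z):
    i=bot.camera_info(cam);K=np.array(i["intrinsics"]);T=np.array(i["camera_from_world"])
    R,t=T[:3,:3],T[:3,3];c=-R.T@t;d=R.T@np.linalg.inv(K)@np.array([uv[0],uv[1],1.])
    return c+d*(z-c[2])/d[2]
def proj(cam,p):
    i=bot.camera_info(cam);K=np.array(i["intrinsics"]);T=np.array(i["camera_from_world"])
    q=K@(T[:3,:3]@np.array(p)+T[:3,3]);return q[:2]/q[2]
E
python3 - <<'E'
from h import *
o=bot.get_obs();print(o["clock"],o["eef_pos"],o["tool_rot"],o["grip_width"])
for cam in("top","scene"):
    cv2.imwrite(f"pics/{cam}0.png",bot.camera(cam))
    for n,z in(("catch_key",.081),("bolt_tab",.095),("lid_lip",.085),("case",0),("jar",0),("capped_vial",0),("brown_vial",0),("timer",0),("tape",0),("dropper",0)):
        for r in bot.spot_point(cam,n)[:2]:print(cam,n,round(r["confidence"],2),np.round(r["uv"]),np.round(ray(cam,r["uv"],z),3))
E
```

```text
0.0 [ 0.21488883 -0.45081088  0.25240169] [ 9.75369176e-01  2.20576234e-01 -2.18166672e-04 -1.02339256e-03] 0.08532403366554309
top catch_key 0.58 [183. 276.] [0.492 0.232 0.081]
top lid_lip 0.8 [205. 218.] [0.625 0.186 0.085]
top case 0.62 [208. 247.] [0.573 0.197 0.   ]
top jar 0.67 [148. 237.] [0.602 0.348 0.   ]
top capped_vial 0.46 [274. 232.] [0.607 0.036 0.   ]
top brown_vial 0.72 [188. 251.] [0.565 0.246 0.   ]
top brown_vial 0.45 [260. 270.] [0.512 0.07  0.   ]
top timer 0.72 [431. 289.] [ 0.46  -0.344  0.   ]
top tape 0.94 [426. 232.] [ 0.599 -0.342  0.   ]
top dropper 0.72 [465. 236.] [ 0.588 -0.438  0.   ]
scene catch_key 0.6 [260. 299.] [0.49  0.226 0.081]
scene bolt_tab 0.6 [248. 280.] [0.549 0.212 0.095]
scene lid_lip 0.68 [240. 270.] [0.608 0.19  0.085]
scene case 0.91 [250. 312.] [0.568 0.201 0.   ]
scene jar 0.9 [184. 335.] [0.595 0.353 0.   ]
scene capped_vial 0.51 [295. 278.] [0.606 0.04  0.   ]
scene brown_vial 0.57 [308. 299.] [0.518 0.076 0.   ]
scene timer 0.59 [444. 244.] [ 0.461 -0.354  0.   ]
scene tape 0.7 [398. 227.] [ 0.614 -0.345  0.   ]
```

```bash
python3 - <<'E'
from h import *
a=cv2.imread("pics/top0.png")[190:320,110:310];b=cv2.imread("pics/scene0.png")[220:380,140:360]
cv2.imwrite("pics/c.png",cv2.resize(a,None,fx=4,fy=4,interpolation=cv2.INTER_CUBIC))
cv2.imwrite("pics/d.png",cv2.resize(b,None,fx=3.6,fy=3.6,interpolation=cv2.INTER_CUBIC))
E
```

```text
(no output)
```

View pics/c.png

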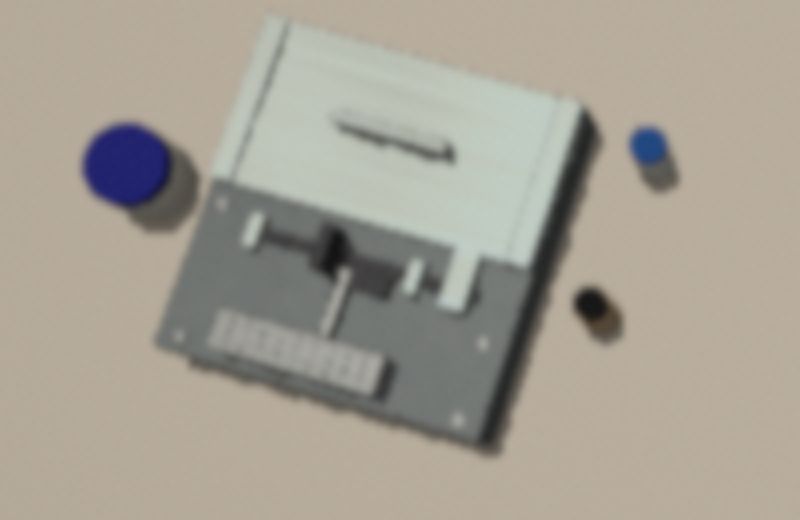

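View pics/d.png

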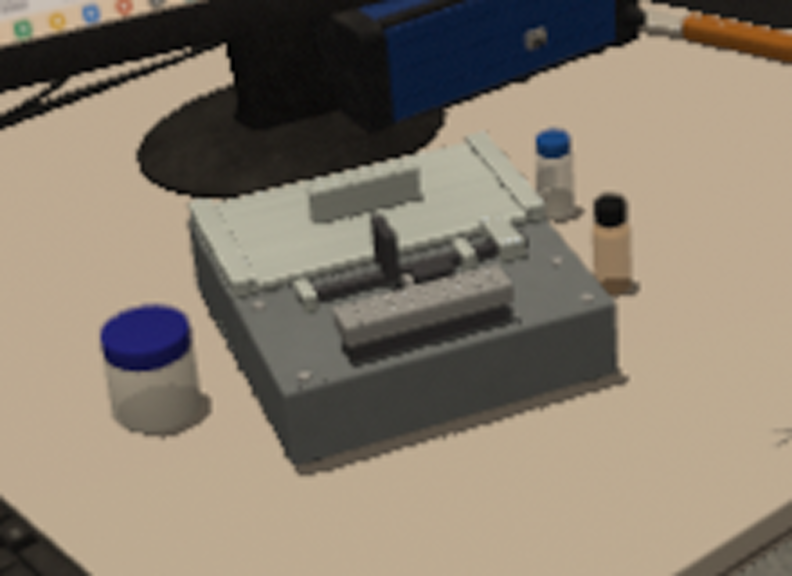

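```bash
cat > fit.py <<'E'
from h import *
from scipy.optimize import least_squares
T=[((-110,100,55),(156,345)),((-110,-100,55),(488,440)),((-78,60,81),(222,311)),((-102,60,81),(209,346)),((-78,-40,81),(385,352)),((-102,-40,81),(374,393)),((45,35,85),(336,112)),((45,-35,85),(452,148)),]
S=[((-110,100,55),(290,395)),((-110,-100,55),(614,305)),((-110,-100,0),(620,377)),((-110,100,0),(302,470)),((45,35,85),(310,188)),((45,-35,85),(418,168))]
D=[("top",np.array(p)/1e3,np.array(q)/4+[109.6,189.6]) for p,q in T]+[("scene",np.array(p)/1e3,np.array(q)/3.6+[139.6,219.6]) for p,q in S]
def w(v,p):
    c,s=np.cos(v[2]),np.sin(v[2]);return np.array([v[0]+c*p[0]-s*p[1],v[1]+s*p[0]+c*p[1],p[2]])
f=lambda v:np.concatenate([proj(c,w(v,p))-q for c,p,q in D])
r=least_squares(f,[.57,.2,-.28],loss="soft_l1")
v=r.x
if __name__=="__main__":
    print(v);print(np.round(f(v).reshape(-1,2),1))
    for n,p in(("key",(-.09,.01,.081)),("tab",(-.03,.012,.095)),("lip",(.045,0,.085))):print(n,np.round(w(v,p),4))
    o=bot.get_obs()
    from scipy.spatial.transform import Rotation as R
    print(R.from_quat(o["tool_rot"]).as_matrix().round(3))
E
python3 fit.py
```

```text
[ 0.57336412  0.19506837 -0.29555165]
[[-1.   0.4]
 [-1.7  0.3]
 [-0.2 -1.2]
 [-0.5  0.2]
 [ 1.   0.5]
 [ 0.3  0.6]
 [-1.1  0.2]
 [-1.2 -0.8]
 [-0.2 -1.7]
 [ 2.1 -2.8]
 [ 1.1 -1.2]
 [-0.8 -0.1]
 [ 0.2 -0.8]
 [ 0.4 -2.7]]
key [0.4902 0.2308 0.081 ]
tab [0.5482 0.2153 0.095 ]
lip [0.6164 0.182  0.085 ]
[[ 0.903  0.43  -0.   ]
 [ 0.43  -0.903 -0.   ]
 [-0.     0.    -1.   ]]
```

View pics/scene0.png

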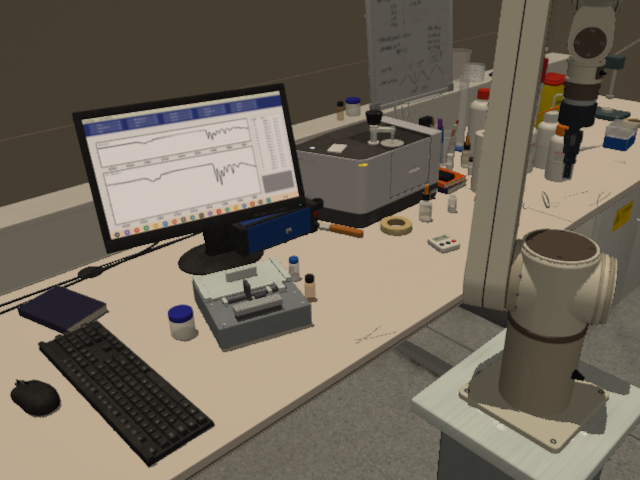

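```bash
python3 -m inch '[297,650,-40,0,0,0.83,54, 297,650,-40,0,0,0.83,54, 297,650,-40,0,0,0.83,54, 297,650,-40,0,0,0.83,54, 297,650,-40,0,0,0.83,54, 297,650,-40,0,0,0.83,54, 297,650,-40,0,0,0.83,54, 297,650,-40,0,0,0.83,54]'
```

```text
clock: 1.77
eef_pos: [0.3538, -0.1468, 0.2349]
tool_rot: [0.803, 0.596, 0.0, 0.001]
ft_force: [0.6, -0.9, 1.1]
grip_width: 0.0456
grasp_force: 0.0
```

```bash
python3 -m inch '[158,346,-22,0,0,0,54, 158,346,-22,0,0,0,54, 158,346,-22,0,0,0,54, 158,346,-22,0,0,0,54, 158,346,-22,0,0,0,54, 158,346,-22,0,0,0,54, 158,346,-22,0,0,0,54, 158,346,-22,0,0,0,54]'
python3 -m inch '[18,38,-60,0,0,0,54,18,38,-60,0,0,0,54,18,38,-60,0,0,0,54]'
python3 - <<'E'
from h import *
o=bot.get_obs();print(o["clock"],o["eef_pos"],o["grip_width"],o["ft_force"])
for u in((245,256),(180,262),(262,263)):print(u,ray("scene",u,0))
print(proj("scene",(.49,.23,.081)))
a=bot.camera("scene")[190:340,170:370];b=bot.camera("top")[190:320,130:330]
cv2.imwrite("pics/e.png",cv2.resize(a,None,fx=4,fy=4,interpolation=cv2.INTER_CUBIC))
E
```

```text
clock: 2.43
eef_pos: [0.4922, 0.1563, 0.2154]
tool_rot: [0.803, 0.595, 0.0, 0.0]
ft_force: [1.3, -0.6, 1.1]
grip_width: 0.0462
grasp_force: 0.0
clock: 2.68
eef_pos: [0.5077, 0.1943, 0.1496]
tool_rot: [0.802, 0.597, -0.004, -0.002]
ft_force: [-1.1, -0.5, -0.9]
grip_width: 0.0459
grasp_force: 0.0
2.6833 [0.50766822 0.19433621 0.14959263] 0.04586533492578577 [-1.1297196  -0.53213225 -0.86575911]
(245, 256) [0.78099074 0.05858043 0.        ]
(180, 262) [0.87240952 0.19492034 0.        ]
(262, 263) [0.72121888 0.04973901 0.        ]
[258.93562924 299.70810793]
```

View pics/e.png

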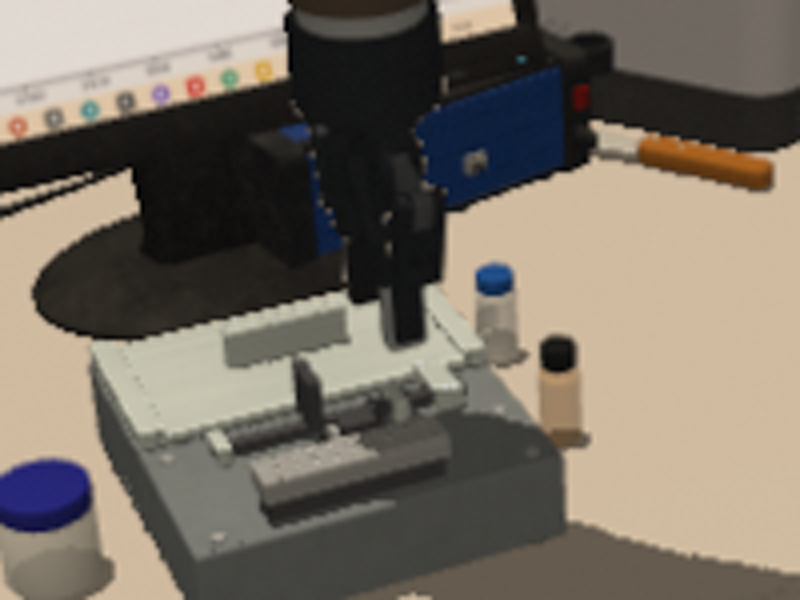

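```bash
python3 -m inch '[0,0,-38,0,0,0,54,0,0,-38,0,0,0,54,0,0,-38,0,0,0,54,0,0,-38,0,0,0,54]'
python3 - <<'E'
from fit import *
bot.camera("scene")
o=bot.get_obs();p=o["eef_pos"]
c,s=np.cos(v[2]),np.sin(v[2]);d=p-[v[0],v[1],0];print("case xy",c*d[0]+s*d[1],-s*d[0]+c*d[1],p)
for k in("catch_key","bolt_tab"):
  for z in(.081,.095):
    for r in bot.spot_point("scene",k)[:1]:print(k,z,r["confidence"],ray("scene",r["uv"],z))
E
```

```text
clock: 3.12
eef_pos: [0.5106, 0.1915, 0.1198]
tool_rot: [0.804, 0.595, 0.001, 0.0]
ft_force: [0.6, -0.4, 1.0]
grip_width: 0.0463
grasp_force: 0.0
case xy -0.058632224852367285 -0.021274049152612187 [0.51107765 0.1917944  0.12017634]
catch_key 0.081 0.89 [0.48127497 0.24031937 0.081     ]
catch_key 0.095 0.89 [0.46371934 0.2525241  0.095     ]
bolt_tab 0.081 0.62 [0.56372629 0.21193948 0.081     ]
bolt_tab 0.095 0.62 [0.54445859 0.22473351 0.095     ]
```

```bash
python3 -m inch '[-1,0,-12,0,0,0,54,-1,0,-12,0,0,0,54,-1,0,-12,0,0,0,54]'
for i in 1 2; do python3 -m inch '[0,0,-3,0,0,0,54,0,0,-3,0,0,0,54,0,0,-3,0,0,0,54]'|egrep 'pos|force'; done; python3 -c "
from h import *
print(bot.get_obs()['ft_torque'])"
```

```text
clock: 3.62
eef_pos: [0.5083, 0.1919, 0.1054]
tool_rot: [0.804, 0.595, -0.001, -0.0]
ft_force: [0.0, -0.4, -0.6]
grip_width: 0.0461
grasp_force: 0.0
eef_pos: [0.5088, 0.1921, 0.1026]
ft_force: [-0.3, 0.5, 0.2]
grasp_force: 0.0
eef_pos: [0.5092, 0.1923, 0.0999]
ft_force: [0.8, -0.3, 2.7]
grasp_force: 1.2
[ 0.0607836   0.01996118 -0.01299369]
```

```bash

for i in 1 2; do python3 -m inch '[0,0,-2,0,0,0,54,0,0,-2,0,0,0,54,0,0,-2,0,0,0,54]'|egrep 'pos|force'; done; python3 - <<'E'
from fit import *
bot.camera("scene")
o=bot.get_obs();p=o["eef_pos"];print(o["ft_torque"],o["ft_force"])
c,s=np.cos(v[2]),np.sin(v[2]);d=p-[v[0],v[1],0];print("case xy",c*d[0]+s*d[1],-s*d[0]+c*d[1],p)
E
```

```text
eef_pos: [0.5091, 0.1923, 0.0978]
ft_force: [0.7, 0.0, 3.5]
grasp_force: 1.8
eef_pos: [0.5091, 0.1923, 0.0957]
ft_force: [1.1, -0.0, 4.4]
grasp_force: 2.4
[ 0.14552307 -0.16826769 -0.02209715] [1.27213423 1.68113033 5.608717  ]
case xy -0.06063215935671716 -0.021389520437441568 [0.5091308  0.19226645 0.09578012]
```

```bash
python3 -m inch '[0,0,-1.5,0,0,0,54,0,0,-1.5,0,0,0,54,1.5,5,-1.5,0,0,0,54,3,10,-1.5,0,0,0,54,4.5,15,-1.5,0,0,0,54,6,20,-1.5,0,0,0,54,7.5,25,-1.5,0,0,0,54,9,29,-1.5,0,0,0,54]'
python3 - <<'E'
from fit import *
o=bot.get_obs();p=o["eef_pos"];print(o["ft_torque"],o["ft_force"])
c,s=np.cos(v[2]),np.sin(v[2]);d=p-[v[0],v[1],0];print("case xy",c*d[0]+s*d[1],-s*d[0]+c*d[1],p)
a=bot.camera("scene")[190:340,170:370]
cv2.imwrite("pics/f.png",cv2.resize(a,None,fx=4,fy=4,interpolation=cv2.INTER_CUBIC))
E
```

```text
clock: 5.33
eef_pos: [0.5162, 0.2188, 0.0935]
tool_rot: [0.804, 0.595, -0.003, 0.001]
ft_force: [-2.6, -5.9, 7.9]
grip_width: 0.0462
grasp_force: 4.2
[-1.26681688  0.65647021  0.04157513] [-2.60082406 -5.89574494  7.86329924]
case xy -0.061638437570985534 0.0060383521770670835 [0.516157   0.21879819 0.0934697 ]
```

View pics/f.png

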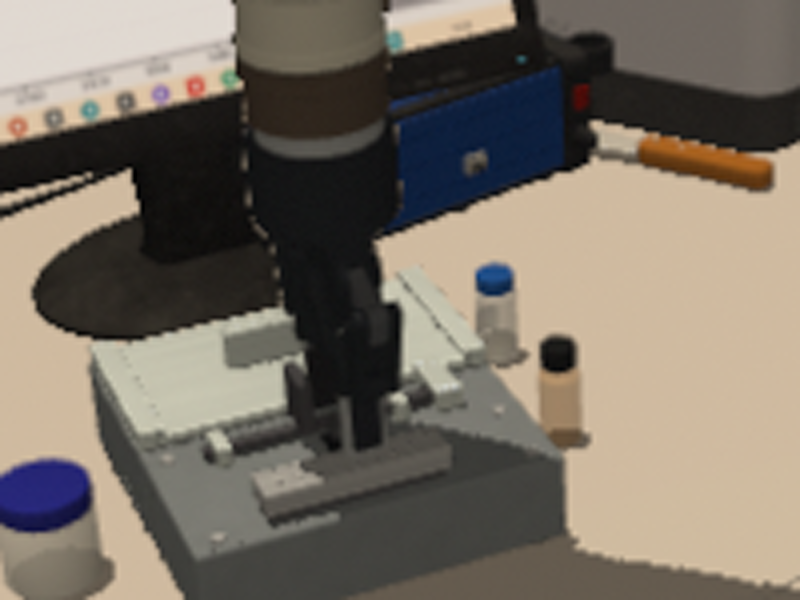

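```bash
python3 -m inch '[1.2,4,0,0,0,0,54,2.4,8,0,0,0,0,54,3.6,12,0,0,0,0,54,4.8,16,0,0,0,0,54,6,20,0,0,0,0,54,7.2,24,0,0,0,0,54,7.2,24,0,0,0,0,54]'
python3 -m inch '[1,3,0,0,0,0,54,1,3,0,0,0,0,54]'
python3 - <<'E'
from fit import *
o=bot.get_obs();p=o["eef_pos"];print(o["ft_torque"],o["ft_force"])
c,s=np.cos(v[2]),np.sin(v[2]);d=p-[v[0],v[1],0];print("case xy",c*d[0]+s*d[1],-s*d[0]+c*d[1],p)
E
```

```text
clock: 5.97
eef_pos: [0.5238, 0.2431, 0.0934]
tool_rot: [0.804, 0.595, -0.002, 0.001]
ft_force: [-0.7, -4.9, 5.6]
grip_width: 0.0462
grasp_force: 3.4
clock: 6.13
eef_pos: [0.5247, 0.2459, 0.0934]
tool_rot: [0.804, 0.595, -0.003, 0.001]
ft_force: [-1.8, -4.6, 6.3]
grip_width: 0.0463
grasp_force: 3.5
[-0.93240873  0.40720867  0.0396113 ] [-1.80976911 -4.59773155  6.31472889]
case xy -0.06140992615583236 0.03446305298616666 [0.5246548  0.24592388 0.09343369]
```

Not yet at the end stop; small steps until the force rises.

```bash
for i in 1 2; do python3 -m inch '[0.6,2,0,0,0,0,54,0.6,2,0,0,0,0,54]'|egrep 'pos|ft'; done
```

```text
eef_pos: [0.5252, 0.2477, 0.0934]
ft_force: [-0.8, -5.1, 6.8]
eef_pos: [0.5258, 0.2496, 0.0934]
ft_force: [-1.2, -5.4, 7.2]
```

```bash
for i in 1 2; do python3 -m inch '[0.6,2,0,0,0,0,54,0.6,2,0,0,0,0,54]'|egrep 'pos|ft'; done
python3 - <<'E'
from fit import *
a=bot.camera("scene")[190:340,170:370]
for r in bot.spot_point("scene","bolt_tab")[:2]:print(r,ray("scene",r["uv"],.095))
cv2.imwrite("pics/g.png",cv2.resize(a,None,fx=4,fy=4,interpolation=cv2.INTER_CUBIC))
E
```

```text
eef_pos: [0.526, 0.2503, 0.0934]
ft_force: [-3.0, -9.4, 8.1]
eef_pos: [0.526, 0.2505, 0.0934]
ft_force: [-4.5, -13.2, 10.2]
{'uv': [227.5, 285.1], 'confidence': 0.56} [0.5619379  0.25530893 0.095     ]
```

View pics/g.png

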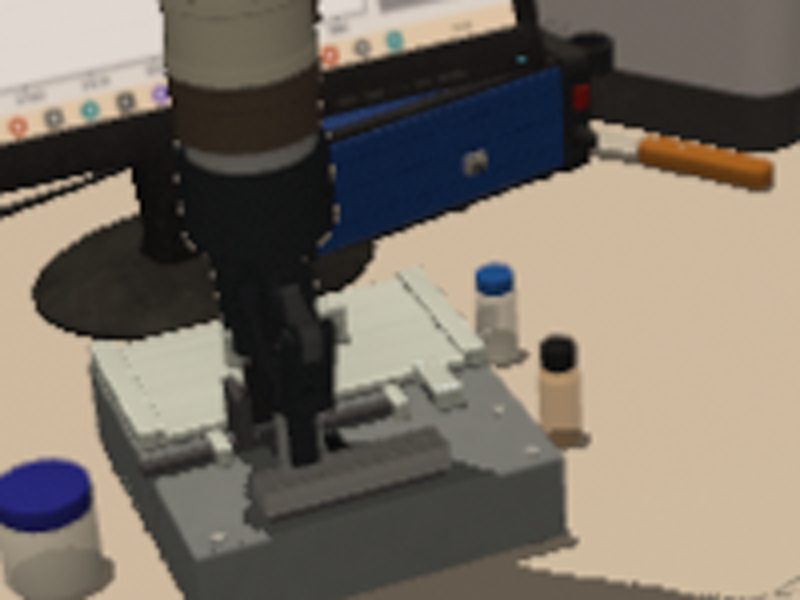

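```bash
python3 -m inch '[-0.5,-1.5,4,0,0,0,54,-0.5,-2,8,0,0,0,54,-1,-3,14,0,0,0,54,-1,-3,40,0,0,0,54,-1,-3,50,0,0,0,54,-1,-3,50,0,0,0,54]'
python3 - <<'E'
from fit import *
for cam in("scene","top"):
  a=bot.camera(cam)
  for n,z in(("bolt_tab",.095),("lid_lip",.085),("catch_key",.081)):
    for r in bot.spot_point(cam,n)[:1]:
      d=ray(cam,r["uv"],z)-[v[0],v[1],0];c,s=np.cos(v[2]),np.sin(v[2])
      print(cam,n,r["confidence"],np.round([c*d[0]+s*d[1],-s*d[0]+c*d[1]],4))
o=bot.get_obs();p=o["eef_pos"];d=p-[v[0],v[1],0];print("case xy",c*d[0]+s*d[1],-s*d[0]+c*d[1],p)
a=bot.camera("scene")[190:340,170:370]
cv2.imwrite("pics/k.png",cv2.resize(a,None,fx=4,fy=4,interpolation=cv2.INTER_CUBIC))
E
```

```text
clock: 7.4
eef_pos: [0.5291, 0.2542, 0.1467]
tool_rot: [0.804, 0.595, 0.003, 0.0]
ft_force: [-0.8, 0.3, 0.0]
grip_width: 0.0463
grasp_force: 0.0
scene bolt_tab 0.83 [-0.0311  0.0594]
scene lid_lip 0.56 [ 0.0329 -0.0033]
scene catch_key 0.71 [-0.0884  0.0048]
top bolt_tab 0.63 [ 0.0679 -0.1619]
top lid_lip 0.59 [ 0.0401 -0.005 ]
top catch_key 0.72 [-0.0925  0.009 ]
case xy -0.06144604033543134 0.041762715379138345 [0.52674641 0.25291756 0.14294624]
```

View pics/k.png

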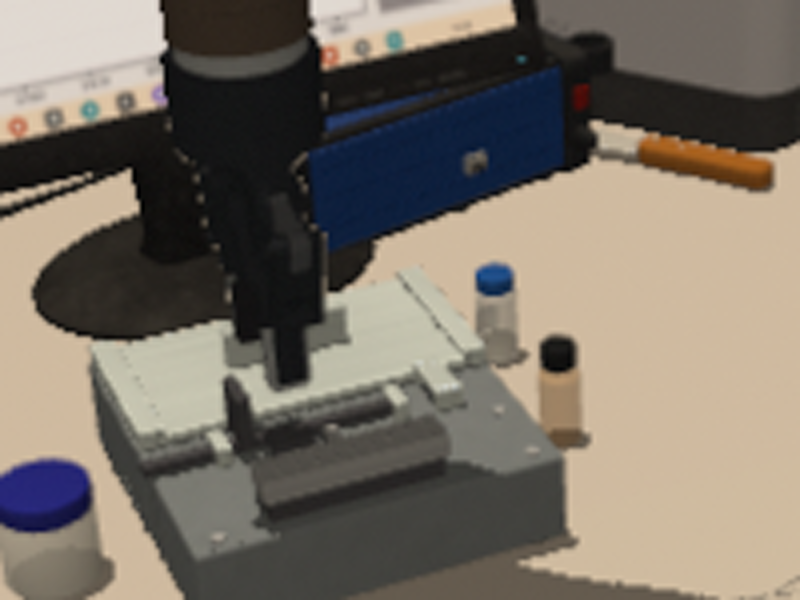

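```bash
python3 -m inch '[63,-62,0,0,0,0,0,63,-62,0,0,0,0,0,63,-62,0,0,0,0,0,63,-62,0,0,0,0,0,63,-62,0,0,0,0,0]'
python3 -m inch '[0,0,-30,0,0,0,0,0,0,-30,0,0,0,0,0,0,-30,0,0,0,0]'|egrep 'pos|ft|wid'
python3 -m inch '[0,0,-15,0,0,0,0,0,0,-15,0,0,0,0,0,0,-15,0,0,0,0]'|egrep 'pos|ft|wid'
python3 - <<'E'
from fit import *
o=bot.get_obs();p=o["eef_pos"];c,s=np.cos(v[2]),np.sin(v[2]);d=p-[v[0],v[1],0];print("case xy",c*d[0]+s*d[1],-s*d[0]+c*d[1],p)
E
```

```text
clock: 8.27
eef_pos: [0.59, 0.1907, 0.1433]
tool_rot: [0.804, 0.595, -0.001, -0.0]
ft_force: [-0.6, 0.1, 0.2]
grip_width: 0.0001
grasp_force: 0.0
eef_pos: [0.5876, 0.1915, 0.1122]
ft_force: [-0.4, 0.1, 0.7]
grip_width: 0.0003
eef_pos: [0.5895, 0.1916, 0.0993]
ft_force: [0.1, 0.0, -0.3]
grip_width: 0.0003
case xy 0.016411712755021974 0.001413494474944189 [0.58947595 0.19164037 0.09929487]
```

```bash
python3 -m inch '[7,-2,-2,0,0,0,0,14,-4,-2,0,0,0,0,21,-6,-2,0,0,0,0,28,-8.5,-2,0,0,0,0,35,-10.5,-2,0,0,0,0,42,-13,-2,0,0,0,0,49,-15,-2,0,0,0,0,56,-17,-2,0,0,0,0]'|egrep 'pos|ft|wid'
python3 -m inch '[5,-1.5,0,0,0,0,0,10,-3,0,0,0,0,0,15,-4.5,0,0,0,0,0,15,-4.5,0,0,0,0,0]'|egrep 'pos|ft|wid'
python3 - <<'E'
from fit import *
o=bot.get_obs();p=o["eef_pos"];c,s=np.cos(v[2]),np.sin(v[2]);d=p-[v[0],v[1],0];print("case xy",c*d[0]+s*d[1],-s*d[0]+c*d[1],p)
E
```

```text
eef_pos: [0.6475, 0.174, 0.0976]
ft_force: [-2.5, 1.3, 4.4]
grip_width: -0.0
eef_pos: [0.6624, 0.1688, 0.0965]
ft_force: [0.9, 0.7, -0.1]
grip_width: 0.0001
case xy 0.09280350529275733 0.0007745625010088346 [0.66236942 0.16877869 0.09654726]
```

```bash
for i in 1 2 3; do python3 -m inch '[2,-0.6,0,0,0,0,0,2,-0.6,0,0,0,0,0]'|egrep 'pos|ft';done
python3 - <<'E'
from fit import *
a=bot.camera("scene")[190:340,170:370]
cv2.imwrite("pics/m.png",cv2.resize(a,None,fx=4,fy=4,interpolation=cv2.INTER_CUBIC))
E
```

```text
eef_pos: [0.6632, 0.1685, 0.0963]
ft_force: [-0.7, -0.2, 0.7]
eef_pos: [0.6648, 0.168, 0.0963]
ft_force: [-1.3, 0.2, 0.8]
eef_pos: [0.6663, 0.1676, 0.0963]
ft_force: [-3.8, -0.8, 1.6]
```

View pics/m.png

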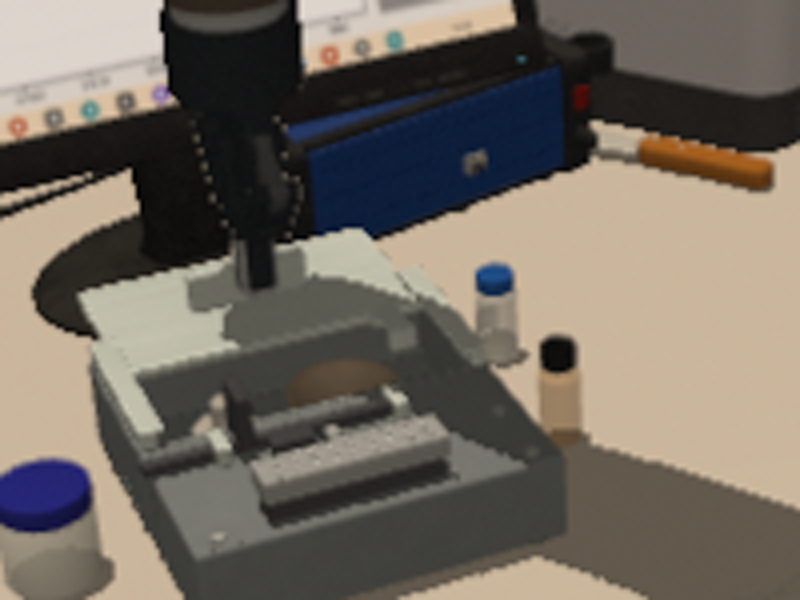

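```bash
for i in 1 2 3; do python3 -m inch '[2,-0.6,0,0,0,0,0,2,-0.6,0,0,0,0,0]'|egrep 'pos|ft';done
```

```text
eef_pos: [0.6666, 0.1675, 0.0962]
ft_force: [-8.8, 0.8, 3.0]
eef_pos: [0.6669, 0.1674, 0.0962]
ft_force: [-12.8, 2.1, 5.5]
eef_pos: [0.6671, 0.1673, 0.0961]
ft_force: [-17.9, 3.0, 8.3]
```

Firm stop: the lid is fully open. Back off, rise and check.

```bash
python3 -m inch '[-6,2,0,0,0,0,0,-16,5,0,0,0,0,0,-16,5,20,0,0,0,0,-20,6,50,0,0,0,0,-30,9,90,0,0,0,0,-40,12,120,0,0,0,0,-40,12,120,0,0,0,0,-40,12,120,0,0,0,0]'
python3 - <<'E'
from fit import *
for cam in("scene","top"):
  a=bot.camera(cam)
  for n,z in(("bolt_tab",.095),("lid_lip",.085),("catch_key",.081)):
    for r in bot.spot_point(cam,n)[:1]:
      d=ray(cam,r["uv"],z)-[v[0],v[1],0];c,s=np.cos(v[2]),np.sin(v[2])
      print(cam,n,r["confidence"],np.round([c*d[0]+s*d[1],-s*d[0]+c*d[1]],4))
a=bot.camera("scene")[190:340,170:370]
cv2.imwrite("pics/n.png",cv2.resize(a,None,fx=4,fy=4,interpolation=cv2.INTER_CUBIC))
E
```

```text
clock: 11.48
eef_pos: [0.6354, 0.1786, 0.2208]
tool_rot: [0.804, 0.595, 0.004, 0.002]
ft_force: [-0.1, -0.5, 0.1]
grip_width: 0.0003
grasp_force: 0.0
scene bolt_tab 0.65 [-0.0298  0.0543]
scene lid_lip 0.72 [-0.1023  0.0127]
scene catch_key 0.75 [-0.102  0.008]
top lid_lip 0.81 [0.1118 0.0023]
```

View pics/n.png

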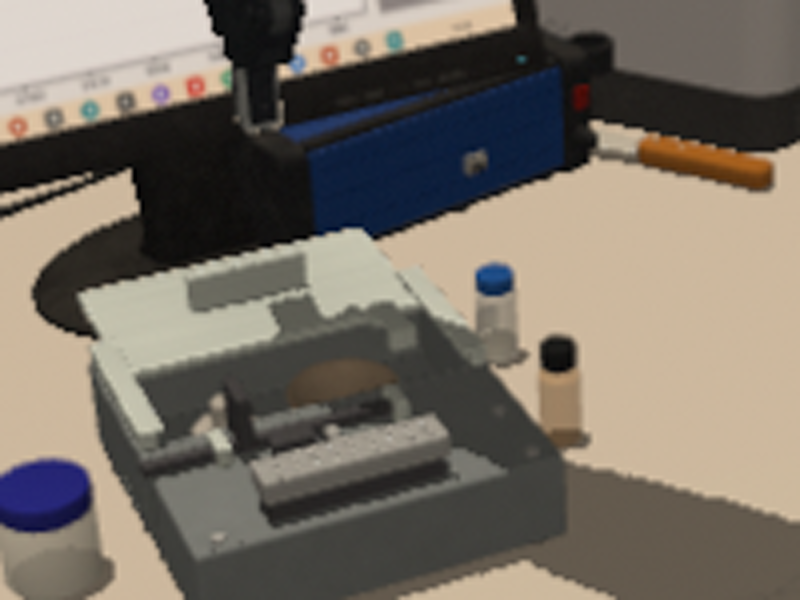

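The picture shows the lid back (lip near 245,280), the catch up, the bolt tab drawn (235,410), the bystanders in place and the hand clear.

```bash
python3 -c "
from workcell import bot
print(bot.job_done())"
```

```text
the job is handed in; nothing more can be done
None
```

The case is open and the job is handed in at about 11.5 s on the robot's clock: the bolt was drawn to its end stop, the catch sprang back up, the lid was pushed to its stop and the hand moved clear; the last picture agrees and the jar and both vials look undisturbed, but no verdict came back.

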